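# Line up the workshop's wares by height

## Robot

A 6-joint arm with a two-finger parallel gripper is mounted at the origin on the work surface; the furniture and walls round the work are solid. World frame = base frame: x ahead of the robot, y to its left, z up, the work surface at z = 0. Lengths are in m, angles in rad, forces in N, time in s.
With the tool pointing down it reaches from about 0.35 to 0.975 m from the base axis. Payload 4.9 kg.
Tool frame: the origin (TCP) lies on the centre line of the jaws, within the pads' length; the fingertips stand 14 mm ahead of it and the grasp point (between the pads) lies 5 mm behind it; z points along the fingers, y is the line along which they close (so a half turn about z gives the same grasp; the last joint's range is limited). The gripper opens to 85 mm and grips with 20 to 120 N. Pads are 22 mm wide; open, the fingers measure 114 mm over their backs; the gripper's body (76 mm by 85 mm) begins 54 mm behind the grasp point. The pads swing forward as they close: fully open they stand 13 mm farther back than shut.
Start: joints at [-1.372, 0.053, 1.613, -0, 1.476, -0.119], TCP at [0.195, -0.594, 0.245] pointing down, gripper open.
Joint ranges: [-3.01, 3.01], [-1.01, 2.22], [0.06, 2.58], [-1.02, 4.17], [0.09, 2.62], [-3.14, 3.14]. Speed limits (rad/s): [2.57, 2.57, 3.14, 3.14, 3.14, 3.14].

## Interface

Orientations are given as a rotation vector (axis times angle).
In Python, from plant import get_state, vision, ctrl gives the robot as it stands. The module is installed in compiled form; this text tells all that it offers.
- The arm moves only by the shell command python3 -m inch 'ROWS' [FORCE]. ROWS is JSON, a list that holds one entry, the list of rows, each a list of 7 numbers: the opening, from 0 (shut) to 1 (fully open), then the shift along the world's x, y, z as a fraction of full scale, then the turn, a rotation vector about the world's x, y, z as a fraction of full scale. A call has 1 to 10 rows; each row is the pose to reach, as a shift and turn from the pose commanded when the call began, turning the shorter way round; what a row does not reach only later rows make up. Full scale, the value 1, is 15 cm for a shift and 180 degrees for a turn. A row lasts 1/12 s, in which the tool goes at most 41.7 mm and 7.16 degrees, less where a joint would pass 70% of its speed; a pose out of reach is approached as far as the arm can. A call with a number of a shift or a turn outside -1 to 1 is refused whole. A call with a gripper value outside its range is refused whole. The fingers move at their own pace and stop on an object; FORCE is the grip in N (left out, the last holds). Time passes only in rows, so rows that repeat a pose let the fingers close. It gives the time, the measured TCP pose, the force, the opening and the grip force at its end, in the units of the state.
- get_state(): the state, without advancing time (a new reading comes with each control period).
- vision.camera(name): name is "side" or "top" or "wrist"; returns a dict with "frame" (480x640x3 uint8, red, green, blue), "K" (3x3 intrinsics, pixels), "cam_to_world" (4x4, takes a point from camera to world coordinates). Camera axes: x right, y down, z forward; pixel columns grow to the right and rows downward; lengths in m; the calibration is good to about 2 mm. A picture is of the moment at which its call begins. There is no depth.
- ctrl.close_job(): hands the job in; it is judged then, once.
The state is a dict: "t": time; "joint_pos": joint angles; "dq": joint speeds; "joint_efforts": joint torques, N m; "tool_pos": TCP position; "tool_rot": TCP orientation; "contact_force": force on the tool from outside, world axes, zero at the start; "moment": the same for the moment, N m; "grip_width": finger opening in m; "gripper_force": force on a finger pad.
Only numpy, scipy, OpenCV 4.12 (cv2) and the standard library are available. Lean on these libraries where they do the work, as an engineer would, in place of code of your own. Each camera call takes 0.05 s, during which the arm holds its last target. There are 200 camera calls.

## Task

Four wares stand about in front of the display board: a small lidded pot, a bud vase, a lidded jar and a squeeze bottle. Stand them upright on the board, each centred on its own cork spot, in order of height: the shortest next to the low end block, rising to the tallest next to the tall end block. Do not knock any of them over, and leave the star ornament where it lies.

Things in the scene. Friction and masses are not known exactly. Their poses are not given: they have to be found in the camera images.
- pot: small round lidded glaze pot, 48 mm across and 53 mm tall (body 46 mm across up to 39 mm, lid above), loose, upright; origin at the centre of its underside, z up
- vase: plain unglazed round bud vase, open at the top, 67 mm across from about 30 mm up (foot 54 mm) and 66 mm tall, loose, upright; origin at the centre of its underside, z up
- jar: round lidded plastic jar, 67 mm across and 102 mm tall (straight body up to about 70 mm, then narrowing to a lid 60 mm across from 82 mm up), loose, upright; origin at the centre of its underside, z up
- bottle: slim round squeeze bottle, 48 mm across and 135 mm tall: straight body up to about 82 mm, then a sloping shoulder, above 105 mm a pointed nozzle cap at most 28 mm across; loose, upright; origin at the centre of its underside, z up
- board: fixed plywood display board, 105 mm (its x) by 460 mm (its y) and 18 mm thick, with a 10 mm wide wooden lip standing 6 mm above its top along its far (+x) edge. Four flat cork spots 72 mm across lie in a row on its top, centred at board x = -6 mm and y = -142.5, -47.5, +47.5, +142.5 mm. Origin at the centre of its underside, z up; it may be turned a little
- low_end: low dark wooden end block, 70 mm (along board x) by 22 mm by 22 mm tall, fixed on the board at one end of the row, 62.5 mm beyond the centre of the last cork spot (board y = +205 or -205 mm); origin at the centre of its underside
- tall_end: tall dark wooden end block, 70 mm (along board x) by 22 mm by 110 mm tall, fixed on the board at the other end of the row, 62.5 mm beyond the centre of the last cork spot; origin at the centre of its underside
- star: plain unglazed five-pointed star ornament, 67 x 64 mm and 9 mm thick, lying flat and loose among the wares; not to be moved; origin at the centre of its underside

How it is judged:
By the outcome, as a careful person would: the job done as asked, in the order asked, and still so for the second after the job is handed in, with the robot touching nothing.
It also fails if it takes over 101 s, if anything falls off the work surface, if the arm or the gripper's body presses on something with over 40 N, if the wrist force passes 120 N, or if a joint passes its speed limit or range.

## Working session

There is one attempt and no reset: what is moved stays moved. The work goes in short steps, Python scripts to look and compute and a shell command to move; the robot and the scene stay as the last step left them, time stands still between calls to the robot, and variables do not carry over. Pictures are saved under pics/ and viewed, at most 14 in all, crops included, and the job is handed in when it is done.

```bash
mkdir -p pics
cat > h.py <<'E'
import numpy as np, cv2
from plant import get_state, vision, ctrl
def snap(name, fn):
    c=vision.camera(name); cv2.imwrite('pics/'+fn+'.png', cv2.cvtColor(c['frame'],cv2.COLOR_RGB2BGR))
    np.savez('pics/'+fn+'.npz',K=c['K'],T=c['cam_to_world']); return c
def ray(fn,u,v):
    d=np.load('pics/'+fn+'.npz'); T=d['T']
    r=T[:3,:3]@np.linalg.inv(d['K'])@np.array([u,v,1.]); return T[:3,3],r
def onz(fn,u,v,z):
    o,r=ray(fn,u,v); return o+r*(z-o[2])/r[2]
def proj(fn,P):
    d=np.load('pics/'+fn+'.npz'); p=np.linalg.inv(d['T'])@np.append(P,1); q=d['K']@p[:3]; return q[:2]/q[2]
def tri(a,b):
    (o1,r1),(o2,r2)=ray(*a),ray(*b)
    A=np.stack([r1,-r2],1); s=np.linalg.lstsq(A,o2-o1,rcond=None)[0]
    p,q=o1+s[0]*r1,o2+s[1]*r2; return (p+q)/2,np.linalg.norm(p-q)
E
python3 - <<'E'
from h import *
np.set_printoptions(precision=3,suppress=True)
for n in ['side','top','wrist']:
    c=snap(n,n+'0'); print(n,c['K'].tolist(),c['cam_to_world'])
s=get_state(); print(s)
E
```

```text
side [[453.4328111619204, 0.0, 325.73843578200587], [0.0, 453.4328111619204, 243.72172079478105], [0.0, 0.0, 1.0]] [[-0.895 -0.189  0.403  0.094]
 [-0.445  0.381 -0.81   0.844]
 [-0.    -0.905 -0.425  0.524]
 [ 0.     0.     0.     1.   ]]
top [[449.1491834915815, 0.0, 318.9321942335303], [0.0, 449.1491834915815, 232.97029609890166], [0.0, 0.0, 1.0]] [[-0.002 -0.997  0.075  0.473]
 [-0.999 -0.001 -0.037 -0.035]
 [ 0.037 -0.076 -0.996  0.977]
 [ 0.     0.     0.     1.   ]]
wrist [[421.7973538505506, 0.0, 323.6607253200112], [0.0, 421.7973538505506, 234.28083585709317], [0.0, 0.0, 1.0]] [[ 0.312 -0.899 -0.308  0.275]
 [-0.95  -0.295 -0.1   -0.566]
 [-0.001  0.324 -0.946  0.371]
 [ 0.     0.     0.     1.   ]]
{'t': 0.15, 'joint_pos': array([-1.372,  0.053,  1.614,  0.   ,  1.476, -0.119]), 'dq': array([-0.002, -0.001, -0.004, -0.001,  0.   ,  0.   ]), 'joint_efforts': array([  0.001, -39.424, -37.072,  -0.   ,   0.005,  -0.   ]), 'tool_pos': array([ 0.195, -0.593,  0.244]), 'tool_rot': array([-3.1  , -0.497,  0.   ]), 'contact_force': array([-0.921, -0.246, -0.495]), 'moment': array([0.021, 0.063, 0.026]), 'gripper_force': 0.0, 'grip_width': 0.0857164094904036}
```

View pics/top0.png

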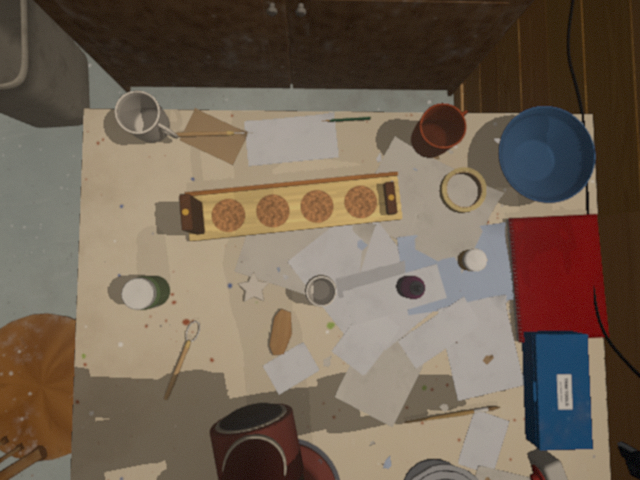

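View pics/side0.png

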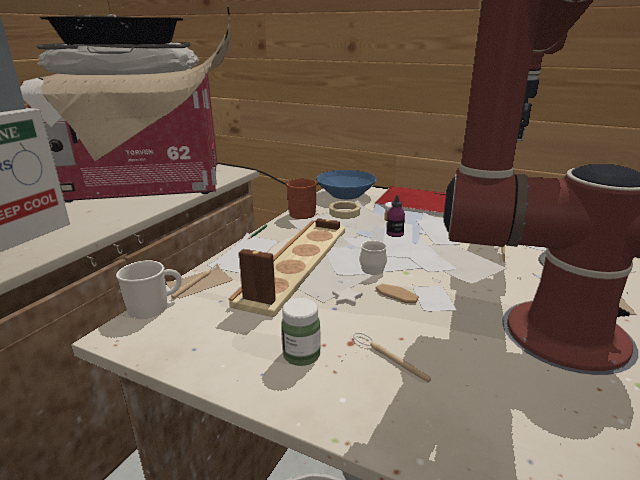

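The top view shows the board with cork spots at about (228,215), (273,211), (317,206) and (361,202). The tall block is at (191,213), image left = +y, and the low block is at (390,197). The jar is at (145,292), vase (320,290), bottle (411,287), pot (474,260) and star (253,288). The side view has the jar at (300,330), vase (373,257), bottle (396,218) and the pot partly hidden behind it at (385,212).

Run:
```python
import cv2, numpy as np
t=cv2.imread('pics/top0.png'); s=cv2.imread('pics/side0.png')
o=np.zeros((600,800,3),np.uint8)
a=cv2.resize(t[170:315,110:500],None,fx=2,fy=2,interpolation=cv2.INTER_CUBIC); o[:a.shape[0],:a.shape[1]]=a
b=cv2.resize(s[190:310,270:440],None,fx=2.5,fy=2.5,interpolation=cv2.INTER_CUBIC); o[295:595,:b.shape[1]]=b
b=cv2.resize(s[290:370,270:330],None,fx=3,fy=3,interpolation=cv2.INTER_CUBIC); o[295:295+b.shape[0],430:430+b.shape[1]]=b
cv2.imwrite('pics/comp0.png',o)
```

```text
(no output)
```

View pics/comp0.png

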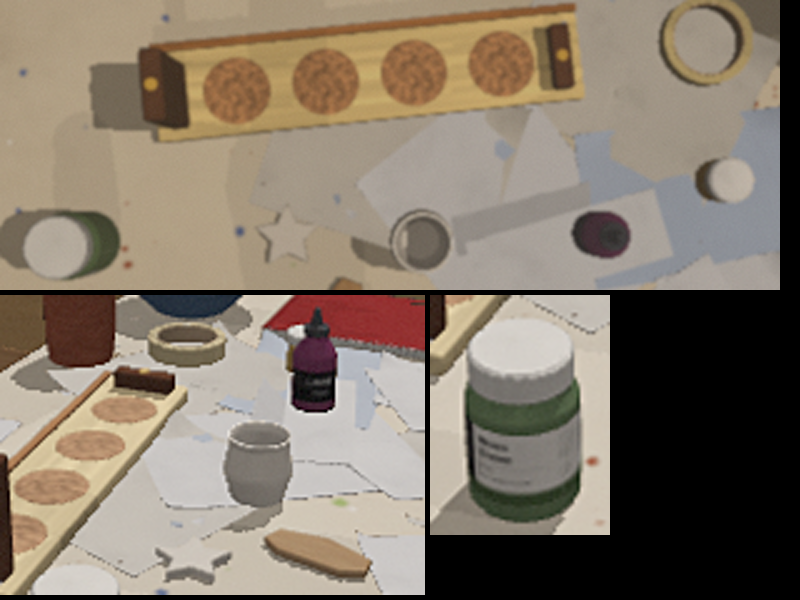

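View pics/wrist0.png

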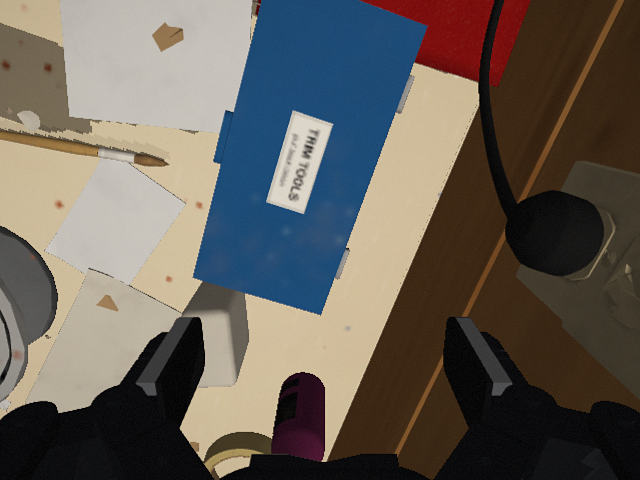

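Run:
```python
from h import *
np.set_printoptions(precision=4,suppress=True)
T=lambda U,V:('top0',110+U/2,170+V/2)
S=lambda U,V:('side0',270+U/2.5,190+(V-295)/2.5)
print('jar',tri(T(57,247),('side0',300,306.7)), onz(*T(57,247),.102))
print('vase',tri(T(421,240),S(259,435)), onz(*T(421,240),.066))
print('bottle tip',tri(T(613,235),S(317,312)), onz(*T(613,235),.135))
print('pot',tri(T(733,180),S(298,331)),onz(*T(733,180),.053))
for t,s in [((236,90),None),((325,81),(52,487)),((413,72),(91,445)),((501,63),(125,410))]:
    print('spot',onz(*T(*t),.019), tri(T(*t),S(*s)) if s else '')
print('star',onz(*T(287,235),.009))
```

```text
jar (array([0.4236, 0.2784, 0.0983]), np.float64(0.0012262233568272809)) [0.4233 0.2768 0.102 ]
vase (array([ 0.4252, -0.0727,  0.0627]), np.float64(0.0028571596629604302)) [ 0.4267 -0.0721  0.066 ]
bottle tip (array([ 0.4323, -0.2522,  0.1279]), np.float64(0.0032351459410878466)) [ 0.4341 -0.2498  0.135 ]
pot (array([ 0.4917, -0.397 ,  0.0498]), np.float64(0.010473649797483478)) [ 0.4868 -0.3979  0.053 ]
spot [0.5838 0.1229 0.019 ] 
spot [0.5937 0.0285 0.019 ] (array([0.5935, 0.0283, 0.0155]), np.float64(0.001592594265248263))
spot [ 0.6037 -0.0658  0.019 ] (array([ 0.6031, -0.0663,  0.0166]), np.float64(0.0020112689577220857))
spot [ 0.6138 -0.1609  0.019 ] (array([ 0.6132, -0.1618,  0.0154]), np.float64(0.0024045111711499473))
star [0.4297 0.0686 0.009 ]
```

The measured heights match the text. Places, tall end to low end: A (0.584, 0.123) bottle, B (0.594, 0.0285) jar, C (0.604, -0.066) vase, D (0.614, -0.161) pot. I'll close the fingers along board x, which means a yaw of +78°, and start with the bottle.

```bash
python3 -m inch '[[[1,0.1,0.15,0.3,0,0,0.03],[1,0.533,0.767,0.3,0,0,0.144],[1,0.533,0.767,0.3,0,0,0.144],[1,0.533,0.767,0.3,0,0,0.144],[1,0.533,0.767,0.3,0,0,0.144],[1,0.533,0.767,0.3,0,0,0.144]]]' 40; python3 -m inch '[[[1,0.533,0.767,0,0,0,0.144],[1,0.533,0.767,0,0,0,0.144],[1,0.533,0.767,0,0,0,0.144],[1,0.533,0.767,0,0,0,0.144],[1,0.533,0.767,0,0,0,0.144]]]'; python3 -m inch '[[[1,0.533,0.767,0,0,0,0.144],[1,0.533,0.767,0,0,0,0.144],[1,0.533,0.767,0,0,0,0.144],[1,0.533,0.767,0,0,0,0.144],[1,0.533,0.767,0,0,0,0.144],[1,0.533,0.767,0,0,0,0.144]]]'
python3 - <<'E'
from h import *
snap('wrist','w1');s=get_state();print(s['joint_pos'],s['tool_pos'],s['tool_rot'],s['t'])
for z in(.0,.135):print(proj('w1',[.434,-.25,z]))
E
```

```text
t: 0.65
tool_pos: [0.2762, -0.4775, 0.2905]
tool_rot: [2.909, 1.183, -0.0]
contact_force: [-0.0, -0.2, 0.3]
grip_width: 0.0848
gripper_force: 0.0
t: 1.07
tool_pos: [0.3562, -0.3621, 0.2899]
tool_rot: [-2.569, -1.808, -0.001]
contact_force: [0.3, -0.8, 0.1]
grip_width: 0.0852
gripper_force: 0.0
t: 1.57
tool_pos: [0.4349, -0.2496, 0.2899]
tool_rot: [-2.106, -2.331, 0.002]
contact_force: [0.2, 0.3, 0.2]
grip_width: 0.0854
gripper_force: 0.0
[-6.70030018e-01 -2.71101431e-01  1.83810546e+00 -1.05295323e-03
  1.57515390e+00 -7.70273683e-01] [ 0.43461015 -0.25003297  0.28994019] [-2.10702796e+00 -2.32957552e+00  1.70806544e-03] 1.6167
[322.81048646 179.2218746 ]
[322.12402868 218.27146057]
```

View pics/w1.png

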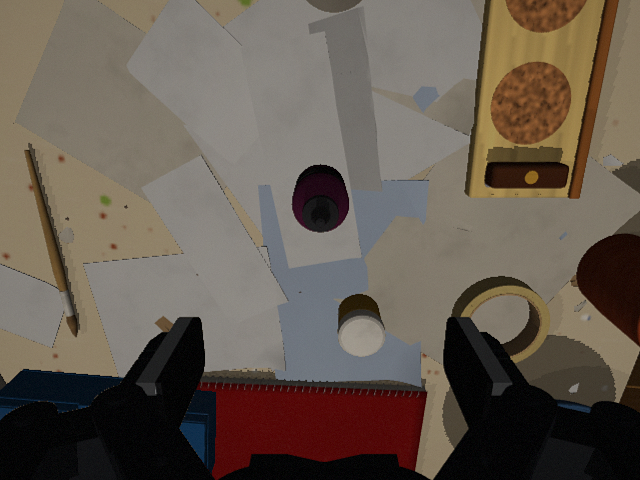

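The wrist view shows the bottle in line with the jaws, with its nozzle at (320,212). The pot lid is at (361,337), cork D at (531,102) and the low block at (531,177).

```bash
python3 - <<'E'
from h import *
np.set_printoptions(precision=4,suppress=True)
T=lambda U,V:('top0',110+U/2,170+V/2)
print('tip',tri(T(613,235),('w1',320,211)),onz('w1',320,211,.135))
print('pot',tri(T(733,180),('w1',361,337)),onz('w1',361,337,.053))
print('D',tri(T(501,63),('w1',531,102)),onz('w1',531,102,.019))
for a in np.linspace(0,2*np.pi,5)[:4]: print(proj('w1',[.434+.024*np.cos(a),-.25+.024*np.sin(a),0]),proj('w1',[.434+.024*np.cos(a),-.25+.024*np.sin(a),.082]))
E
python3 - <<'E'
import cv2
i=cv2.imread('pics/w1.png'); cv2.imwrite('pics/w1c.png',cv2.resize(i[150:250,260:380],None,fx=5,fy=5,interpolation=cv2.INTER_CUBIC))
E
```

```text
tip (array([ 0.4323, -0.2621,  0.0802]), np.float64(0.0035506225580486006)) [ 0.432  -0.2449  0.135 ]
pot (array([ 0.4879, -0.4022,  0.0401]), np.float64(0.0022485358755557436)) [ 0.4867 -0.3934  0.053 ]
D (array([ 0.6127, -0.159 ,  0.0214]), np.float64(0.0034138269142995753)) [ 0.6129 -0.1574  0.019 ]
[346.6612 181.5993] [351.6701 202.3538]
[325.2419 155.1719] [325.4381 170.3571]
[298.8755 176.836 ] [293.1119 196.6044]
[320.467 202.402] [319.6021 227.3277]
```

View pics/w1c.png

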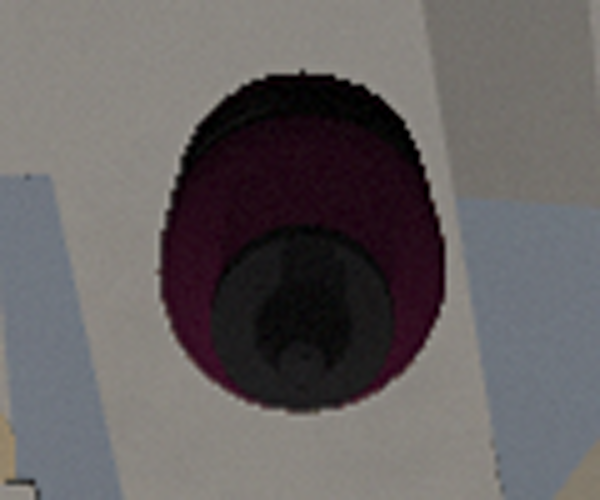

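Run:
```python
from h import *
np.set_printoptions(precision=4,suppress=True)
print('tip',tri(('side0',396.8,196.8),('w1',320.4,221.6)),onz('w1',320.4,221.6,.135),'base far',onz('w1',320,164.4,0),'bodytopside',onz('w1',320.3,200,.075))
# top view: body silhouette ellipse
im=cv2.imread('pics/top0.png'); w=im[262:312,385:440].astype(int).sum(2)
m=(w<260).astype(np.uint8); ys,xs=np.nonzero(m); print(xs.min()+385,xs.max()+385,ys.min()+262,ys.max()+262)
for y in(-.25,-.258): print([proj('top0',[.4325,y+d,z]).round(1) for d,z in((.024,0),(-.024,0),(.024,.082),(-.024,.082),(0,.135))])
```

```text
tip (array([ 0.4324, -0.2553,  0.1271]), np.float64(0.0016662989731327787)) [ 0.433  -0.2525  0.135 ] base far [ 0.4298 -0.2355  0.    ] bodytopside [ 0.4324 -0.2524  0.075 ]
396 424 276 298
[array([389.9, 285.5]), array([411.8, 285.4]), array([397.9, 287.2]), array([421.8, 287.1]), array([416.6, 288.4])]
[array([393.6, 285.5]), array([415.4, 285.4]), array([401.9, 287.1]), array([425.7, 287.1]), array([420.8, 288.4])]
```

```bash
python3 -m inch '[[[1,-0.013,-0.037,-0.25,0,0,0],[1,-0.013,-0.037,-0.5,0,0,0],[1,-0.013,-0.037,-0.7,0,0,0],[1,-0.013,-0.037,-0.7,0,0,0],[1,-0.013,-0.037,-0.8,0,0,0],[1,-0.013,-0.037,-0.9,0,0,0],[1,-0.013,-0.037,-1,0,0,0],[1,-0.013,-0.037,-1,0,0,0]]]'; python3 -m inch '[[[1,0,0,-0.1,0,0,0],[1,0,0,-0.2,0,0,0],[1,0,0,-0.3,0,0,0],[1,0,0,-0.36,0,0,0],[1,0,0,-0.4,0,0,0],[1,0,0,-0.4,0,0,0],[0.5,0,0,-0.4,0,0,0],[0.5,0,0,-0.4,0,0,0],[0.5,0,0,-0.4,0,0,0],[0.5,0,0,-0.4,0,0,0]]]' 30;python3 -m inch '[[[0.3,0,0,0,0,0,0],[0.3,0,0,0,0,0,0],[0.3,0,0,0,0,0,0],[0.3,0,0,0,0,0,0],[0.3,0,0,0,0,0,0],[0.3,0,0,0,0,0,0]]]' 30
```

```text
t: 2.28
tool_pos: [0.4317, -0.2548, 0.1389]
tool_rot: [-2.104, -2.328, 0.001]
contact_force: [-0.9, -0.1, -0.2]
grip_width: 0.0853
gripper_force: 0.0
t: 3.12
tool_pos: [0.4339, -0.2547, 0.0818]
tool_rot: [2.101, 2.333, -0.0]
contact_force: [-1.1, -1.1, 1.5]
grip_width: 0.0461
gripper_force: 30.5
t: 3.62
tool_pos: [0.4338, -0.2547, 0.0817]
tool_rot: [2.101, 2.333, -0.0]
contact_force: [-1.8, 0.9, 5.8]
grip_width: 0.0457
gripper_force: 30.9
```

```bash
python3 -m inch '[[[0.8,0,0,0,0,0,0],[0.8,0,0,0,0,0,0],[0.8,0,0,0,0,0,0],[0.8,0,0,-0.01,0,0,0],[0.8,0,0,-0.02,0,0,0],[0.8,0,0,-0.02,0,0,0]]]'; python3 -m inch '[[[0.8,0,0,-0.005,0,0,0],[0.8,0,0,-0.005,0,0,0]]]'
python3 - <<'E'
from h import *
snap('wrist','w2')
c=snap('side','s2')['frame'];w=cv2.imread('pics/w2.png')
o=np.hstack([cv2.resize(w[200:480,160:480],(457,400)),cv2.resize(c[130:270,340:460][:,:,::-1],(343,400))]);cv2.imwrite('pics/c2.png',o)
E
```

```text
t: 4.12
tool_pos: [0.4328, -0.2538, 0.0766]
tool_rot: [-2.102, -2.333, 0.0]
contact_force: [0.2, 0.2, 0.3]
grip_width: 0.0684
gripper_force: 0.0
t: 4.28
tool_pos: [0.4331, -0.254, 0.0763]
tool_rot: [-2.103, -2.334, 0.0]
contact_force: [-0.4, 0.6, -0.1]
grip_width: 0.0685
gripper_force: 0.0
```

View pics/c2.png

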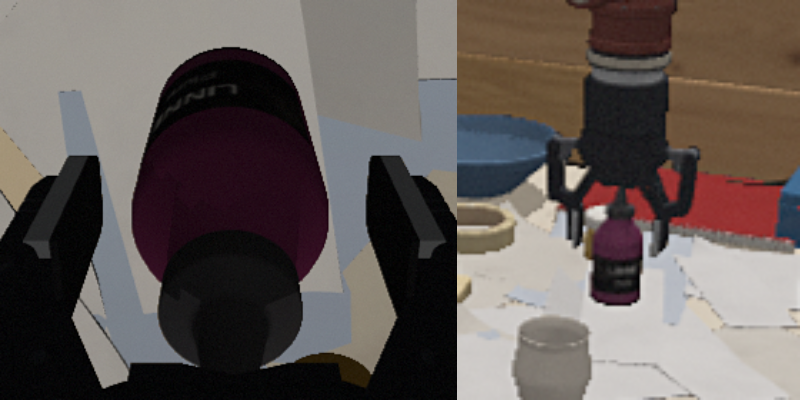

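The bottle stands between the pads. The pad tips reach the upper straight body and the nozzle sits just under the palm without contact. I'll grip here.

```bash
python3 -m inch '[[[0.3,0,0,0,0,0,0],[0.3,0,0,0,0,0,0],[0.3,0,0,0,0,0,0],[0.3,0,0,0,0,0,0],[0.3,0,0,0,0,0,0],[0.3,0,0,0,0,0,0]]]' 30;python3 -m inch '[[[0.3,0,0,0.03,0,0,0],[0.3,0,0,0.06,0,0,0],[0.3,0,0,0.1,0,0,0],[0.3,0,0,0.1,0,0,0],[0.3,0,0,0.1,0,0,0]]]'
python3 - <<'E'
from h import *
c=snap('side','s3')['frame'];w=cv2.cvtColor(snap('wrist','w3')['frame'],4)
o=np.hstack([cv2.resize(w[200:480,160:480],(457,400)),cv2.resize(c[130:270,340:460][:,:,::-1],(343,400))]);cv2.imwrite('pics/c3.png',o)
E
```

```text
t: 4.88
tool_pos: [0.4332, -0.2542, 0.0769]
tool_rot: [2.103, 2.334, -0.0]
contact_force: [-1.2, 2.1, 3.8]
grip_width: 0.046
gripper_force: 30.9
t: 5.3
tool_pos: [0.4336, -0.2543, 0.0922]
tool_rot: [2.102, 2.333, 0.0]
contact_force: [-0.3, 0.2, -1.0]
grip_width: 0.0463
gripper_force: 31.0
```

View pics/c3.png

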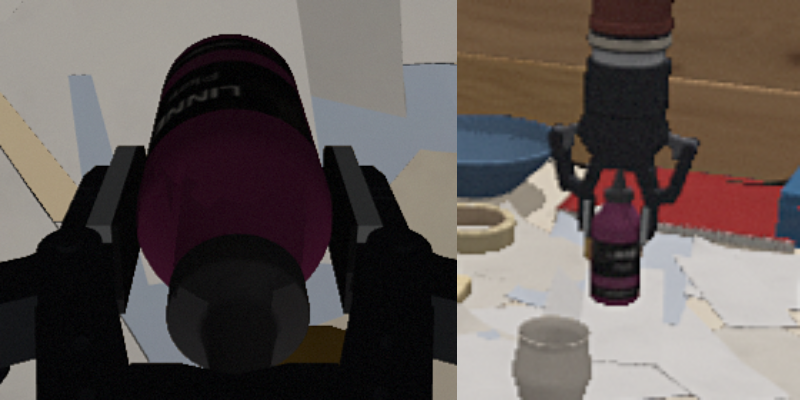

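```bash
python3 -m inch '[[[0.3,0,0,0.2,0,0,0],[0.3,0.05,0.1,0.45,0,0,0],[0.3,0.12,0.3,0.7,0,0,0],[0.3,0.22,0.54,0.7,0,0,0],[0.3,0.333,0.84,0.7,0,0,0],[0.3,0.333,0.84,0.7,0,0,0]]]';python3 -m inch '[[[0.3,0.1,0.25,0,0,0,0],[0.3,0.2,0.5,0,0,0,0],[0.3,0.3,0.75,0,0,0,0],[0.3,0.4,1,0,0,0,0],[0.3,0.4,1,0,0,0,0]]]';python3 -m inch '[[[0.3,0.1,0.25,0,0,0,0],[0.3,0.2,0.5,0,0,0,0],[0.3,0.25,0.64,0,0,0,0],[0.3,0.266,0.68,0,0,0,0],[0.3,0.266,0.68,0,0,0,0],[0.3,0.266,0.68,0,0,0,0]]]'
```

```text
t: 5.9
tool_pos: [0.4847, -0.124, 0.1978]
tool_rot: [2.097, 2.338, 0.005]
contact_force: [0.0, -0.1, -0.7]
grip_width: 0.0464
gripper_force: 31.5
t: 6.32
tool_pos: [0.5442, 0.0273, 0.1959]
tool_rot: [-2.094, -2.339, -0.003]
contact_force: [-0.4, -0.3, -1.8]
grip_width: 0.0465
gripper_force: 31.6
t: 6.82
tool_pos: [0.5826, 0.1231, 0.1958]
tool_rot: [-2.102, -2.334, 0.003]
contact_force: [-0.1, 0.9, -0.6]
grip_width: 0.0461
gripper_force: 31.6
```

```bash
python3 -m inch '[[[0.3,0.009,0.006,-0.15,0,0,0],[0.3,0.009,0.006,-0.3,0,0,0],[0.3,0.009,0.006,-0.45,0,0,0],[0.3,0.009,0.006,-0.55,0,0,0],[0.3,0.009,0.006,-0.6,0,0,0],[0.3,0.009,0.006,-0.633,0,0,0],[0.3,0.009,0.006,-0.633,0,0,0]]]';for i in 1 2; do python3 -m inch '[[[0.3,0,0,-0.007,0,0,0],[0.3,0,0,-0.014,0,0,0],[0.3,0,0,-0.014,0,0,0]]]'; done
```

```text
t: 7.4
tool_pos: [0.5839, 0.1237, 0.1009]
tool_rot: [-2.104, -2.332, 0.002]
contact_force: [0.8, -0.4, -0.9]
grip_width: 0.0461
gripper_force: 31.6
t: 7.65
tool_pos: [0.5851, 0.1248, 0.1007]
tool_rot: [2.102, 2.333, 0.002]
contact_force: [0.4, -0.3, -0.8]
grip_width: 0.046
gripper_force: 31.6
t: 7.9
tool_pos: [0.5844, 0.1249, 0.0975]
tool_rot: [2.102, 2.334, 0.0]
contact_force: [0.1, -0.4, -2.0]
grip_width: 0.0464
gripper_force: 31.6
```

```bash
for i in 1 2; do python3 -m inch '[[[0.3,0,0,-0.007,0,0,0],[0.3,0,0,-0.007,0,0,0],[0.3,0,0,-0.007,0,0,0]]]'; done
python3 - <<'E'
from h import *
T=cv2.cvtColor(snap('top','t4')['frame'],4);w=cv2.cvtColor(snap('wrist','w4')['frame'],4);s=cv2.cvtColor(snap('side','s4')['frame'],4)
o=np.zeros((600,800,3),np.uint8)
o[:300,:400]=cv2.resize(w,(400,300)); o[:300,400:]=cv2.resize(s[200:350,200:400],(400,300)); o[300:,:400]=cv2.resize(T[140:290,160:360],(400,300)); cv2.imwrite('pics/c4.png',o)
E
```

```text
t: 8.15
tool_pos: [0.5843, 0.1249, 0.0962]
tool_rot: [-2.103, -2.334, 0.0]
contact_force: [0.1, 0.2, -0.2]
grip_width: 0.0465
gripper_force: 31.6
t: 8.4
tool_pos: [0.5843, 0.1248, 0.0952]
tool_rot: [-2.103, -2.334, 0.0]
contact_force: [-0.2, -0.1, -1.5]
grip_width: 0.0464
gripper_force: 31.6
```

View pics/c4.png

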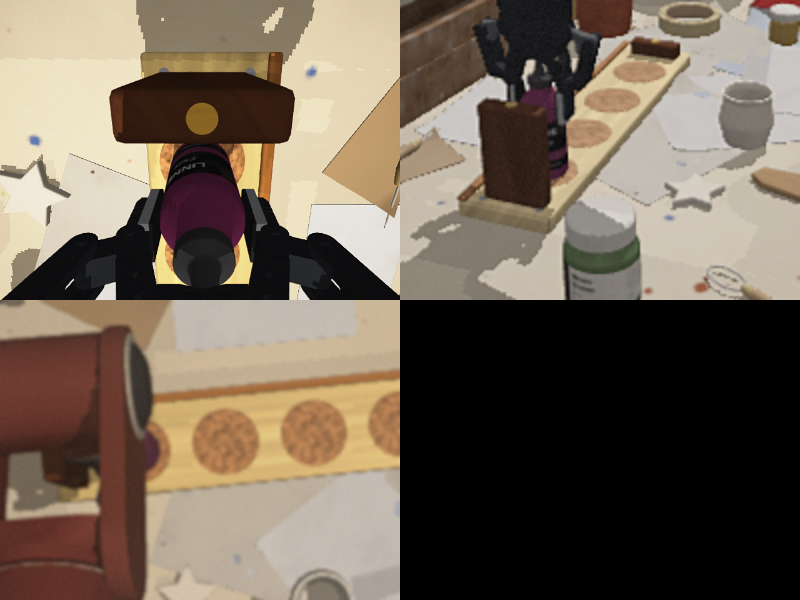

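The bottle hangs over cork A: the wrist tile shows it in front of the tall block at about (200,225), and the side tile shows it on the spot behind the block. I'll lower it to contact.

```bash
for i in 1 2 3; do python3 -m inch '[[[0.3,0,0,-0.006,0,0,0],[0.3,0,0,-0.006,0,0,0]]]' | egrep 'tool_pos|contact'; done
```

```text
tool_pos: [0.5846, 0.1249, 0.0949]
contact_force: [-1.8, 0.1, 1.5]
tool_pos: [0.5846, 0.1251, 0.0948]
contact_force: [-3.5, 1.0, 7.0]
tool_pos: [0.5847, 0.1252, 0.0948]
contact_force: [-6.1, 0.7, 10.4]
```

```bash
python3 -m inch '[[[0.3,0,0,0.01,0,0,0],[0.3,0,0,0.01,0,0,0],[0.6,0,0,0.01,0,0,0],[0.7,0,0,0.01,0,0,0],[0.8,0,0,0.01,0,0,0],[0.8,0,0,0.01,0,0,0],[0.8,0,0,0.01,0,0,0]]]';python3 -m inch '[[[0.8,0,0,0.1,0,0,0],[0.8,0,0,0.3,0,0,0],[0.8,0,0,0.55,0,0,0],[0.8,0,0,0.8,0,0,0],[0.8,0,0,1,0,0,0],[0.8,0,0,1,0,0,0]]]'
python3 - <<'E'
from h import *
snap('wrist','w5')
for z in(.018,.153):print(proj('w5',[.584,.123,z]))
E
```

```text
t: 9.63
tool_pos: [0.5842, 0.1248, 0.0938]
tool_rot: [-2.103, -2.334, 0.001]
contact_force: [1.0, 0.2, 0.6]
grip_width: 0.0683
gripper_force: 0.0
t: 10.13
tool_pos: [0.5881, 0.1252, 0.2533]
tool_rot: [2.096, 2.327, 0.016]
contact_force: [1.1, -0.2, 1.5]
grip_width: 0.0683
gripper_force: 0.0
[314.73627539 193.39631289]
[313.28232657 248.10035663]
```

View pics/w5.png

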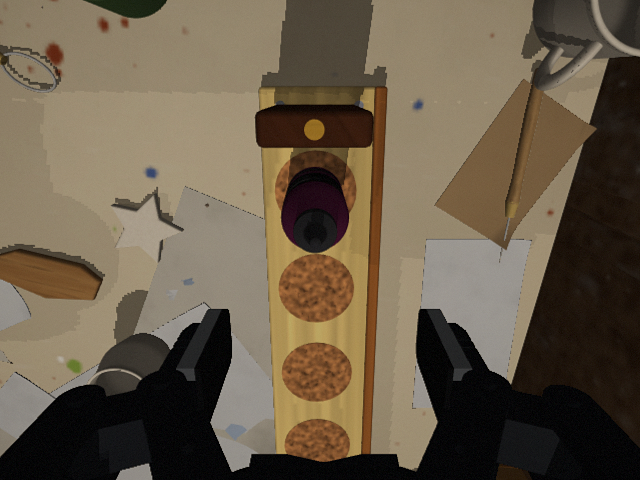

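The bottle stands upright on cork A. Its far base edge is at about (315,168), the cork's far edge is at (316,151) and B's cork is at (316,288).

Run:
```python
from h import *
np.set_printoptions(precision=4,suppress=True)
for n,p,z in [('base far',(315,168),.018),('A far',(316,151),.018),('A l',(275,189),.018),('A r',(357,189),.018),('B',(316,288),.018),('B far',(316,254.5),.018),('B near',(316,322),.018),('C',(316.5,372),.018),('tip',(315,236),.153),('bodyL',(281.5,212),.098),('bodyR',(349,212),.098),('star',(149,224),.009)]: print(n,onz('w5',*p,z))
s=get_state();print(s['tool_pos'],s['t'])
```

```text
base far [0.5821 0.1453 0.018 ]
A far [0.5815 0.1598 0.018 ]
A l [0.5491 0.1234 0.018 ]
A r [0.6205 0.1306 0.018 ]
B [0.594  0.0317 0.018 ]
B far [0.5907 0.0657 0.018 ]
B near [ 0.5976 -0.0049  0.018 ]
C [ 0.6038 -0.0627  0.018 ]
tip [0.5843 0.1304 0.153 ]
bodyL [0.561  0.1266 0.098 ]
bodyR [0.6076 0.1313 0.098 ]
star [0.4357 0.0771 0.009 ]
[0.5868 0.125  0.2497] 10.1833
```

```bash
python3 -m inch '[[[1,-0.25,0.25,0.05,0,0,0],[1,-0.45,0.45,0.05,0,0,0],[1,-0.64,0.64,0.05,0,0,0],[1,-0.84,0.84,0.05,0,0,0],[1,-1,1,0.05,0,0,0],[1,-1,1,0.05,0,0,0]]]';python3 -m inch '[[[1,-0.075,0.02,0,0,0,0],[1,-0.075,0.02,0,0,0,0],[1,-0.075,0.02,0,0,0,0]]]'
python3 - <<'E'
from h import *
np.set_printoptions(precision=4,suppress=True)
im=snap('wrist','w6')['frame']; h=cv2.cvtColor(im,cv2.COLOR_RGB2HSV)
print(get_state()['tool_pos'])
for z in(0,.07,.102):print(proj('w6',[.4236,.2778,z]))
p=proj('w6',[.4236,.2778,.102]).astype(int); print(h[p[1],p[0]])
for nm,m in [('lid',(h[...,1]<30)&(h[...,2]>h[p[1],p[0],2]-40)),('green',(h[...,0]>40)&(h[...,0]<85)&(h[...,1]>70))]:
    n,l,st,c=cv2.connectedComponentsWithStats(m.astype(np.uint8)); 
    for i in np.argsort(-st[1:,4])[:4]+1: print(nm,st[i],c[i])
E
```

```text
t: 10.68
tool_pos: [0.4299, 0.278, 0.2499]
tool_rot: [-2.094, -2.337, 0.003]
contact_force: [-0.2, 0.2, -0.0]
grip_width: 0.0857
gripper_force: 0.0
t: 10.93
tool_pos: [0.4232, 0.2772, 0.2509]
tool_rot: [2.103, 2.334, -0.001]
contact_force: [0.1, -0.0, 0.3]
grip_width: 0.0855
gripper_force: 0.0
[0.4237 0.277  0.2511]
[324.0709 186.7934]
[324.0592 207.1004]
[324.052  219.4933]
[ 17  33 156]
lid [ 554  387   69   26 1175] [584.5064 397.1243]
lid [306 438  62  24 735] [338.3918 451.249 ]
lid [285 199  37  23 260] [301.4731 210.2462]
lid [622 388  18  24 243] [633.3169 399.6626]
green [282 155  87  46 748] [325.4051 168.7045]
green [318 147  18   3  26] [326.4231 147.5385]
green [303 148  14   7  17] [309.9412 150.4118]
green [193 327   5   8  13] [195.1538 331.    ]
```

```bash
python3 - <<'E'
from h import *
print(onz('w6',325.5,147,0.0))
E
python3 -m inch '[[[1,0.006,0.003,-0.2,0,0,0],[1,0.006,0.003,-0.45,0,0,0],[1,0.006,0.003,-0.65,0,0,0],[1,0.006,0.003,-0.8,0,0,0],[1,0.006,0.003,-0.9,0,0,0],[1,0.006,0.003,-1,0,0,0],[1,0.006,0.003,-1,0,0,0]]]';python3 -m inch '[[[1,0,0,-0.12,0,0,0],[1,0,0,-0.22,0,0,0],[1,0,0,-0.3,0,0,0],[1,0,0,-0.3,0,0,0],[0.6,0,0,-0.3,0,0,0],[0.6,0,0,-0.3,0,0,0],[0.6,0,0,-0.3,0,0,0],[0.6,0,0,-0.3,0,0,0],[0.6,0,0,-0.3,0,0,0]]]' 35
```

```text
[0.42117249 0.31354168 0.        ]
t: 11.57
tool_pos: [0.4227, 0.276, 0.0976]
tool_rot: [-2.104, -2.33, 0.011]
contact_force: [-0.6, 0.0, -1.6]
grip_width: 0.085
gripper_force: 0.0
t: 12.32
tool_pos: [0.4252, 0.2785, 0.0583]
tool_rot: [2.101, 2.333, 0.003]
contact_force: [0.3, -1.8, 5.2]
grip_width: 0.0627
gripper_force: 39.5
```

```bash
python3 -m inch '[[[0.5,0,0,0,0,0,0],[0.5,0,0,0,0,0,0],[0.5,0,0,0.03,0,0,0],[0.5,0,0,0.06,0,0,0],[0.5,0,0,0.1,0,0,0],[0.5,0,0,0.1,0,0,0],[0.5,0,0,0.1,0,0,0]]]'
python3 - <<'E'
from h import *
c=snap('side','s7')['frame'];w=cv2.cvtColor(snap('wrist','w7')['frame'],4)
o=np.hstack([cv2.resize(w[120:480,140:500],(400,400)),cv2.resize(c[180:380,200:400][:,:,::-1],(400,400))]);cv2.imwrite('pics/c7.png',o)
E
```

```text
t: 12.9
tool_pos: [0.4241, 0.2784, 0.0718]
tool_rot: [2.103, 2.334, 0.001]
contact_force: [-0.4, 0.6, -3.7]
grip_width: 0.062
gripper_force: 38.8
```

View pics/c7.png

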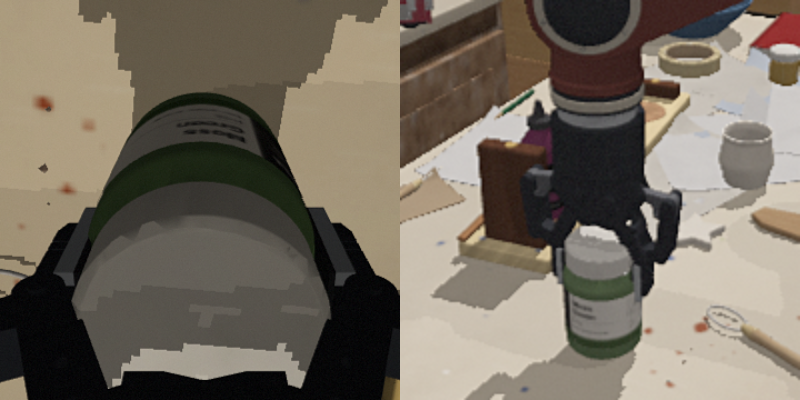

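The jar is held by its upper body and clear of the table, with 3.7 N of weight. I'll carry it round the front of the tall block.

```bash
python3 -m inch '[[[0.5,0,0,0.2,0,0,0],[0.5,0,-0.1,0.4,0,0,0],[0.5,0,-0.3,0.5,0,0,0],[0.5,0,-0.55,0.5,0,0,0],[0.5,0,-0.8,0.5,0,0,0],[0.5,0,-1,0.5,0,0,0],[0.5,0,-1,0.5,0,0,0]]]'|egrep 'pos|width';python3 -m inch '[[[0.5,0,-0.25,0,0,0,0],[0.5,0,-0.5,0,0,0,0],[0.5,0,-0.66,0,0,0,0],[0.5,0.2,-0.66,0,0,0,0],[0.5,0.4,-0.66,0,0,0,0],[0.5,0.6,-0.66,0,0,0,0],[0.5,0.8,-0.66,0,0,0,0],[0.5,1,-0.66,0,0,0,0],[0.5,1,-0.66,0,0,0,0]]]'|egrep 'pos|width'
python3 -m inch '[[[0.5,0.13,0,0,0,0,0],[0.5,0.13,0,-0.1,0,0,0],[0.5,0.13,0,-0.2,0,0,0],[0.5,0.13,0,-0.3,0,0,0],[0.5,0.13,0,-0.3,0,0,0],[0.5,0.13,0,-0.3,0,0,0]]]'
```

```text
tool_pos: [0.4237, 0.1242, 0.1461]
grip_width: 0.0626
tool_pos: [0.5781, 0.0293, 0.1457]
grip_width: 0.0625
t: 14.83
tool_pos: [0.5922, 0.0297, 0.1]
tool_rot: [-2.1, -2.332, 0.003]
contact_force: [-0.5, 0.0, -3.4]
grip_width: 0.0627
gripper_force: 40.6
```

```bash
python3 -m inch '[[[0.5,0.01,0,-0.06,0,0,0],[0.5,0.01,0,-0.12,0,0,0],[0.5,0.01,0,-0.135,0,0,0],[0.5,0.01,0,-0.135,0,0,0]]]'|egrep 'pos|force'; for i in 1 2 3 4 ; do python3 -m inch '[[[0.5,0,0,-0.007,0,0,0],[0.5,0,0,-0.007,0,0,0]]]' | egrep 'tool_pos|contact'; done
```

```text
tool_pos: [0.5943, 0.0293, 0.0803]
contact_force: [-0.4, -0.4, -4.0]
gripper_force: 40.6
tool_pos: [0.5952, 0.0292, 0.0805]
contact_force: [-0.2, -0.4, -3.3]
tool_pos: [0.5952, 0.0292, 0.0795]
contact_force: [0.3, 0.4, -4.0]
tool_pos: [0.595, 0.0293, 0.0782]
contact_force: [-0.1, -0.5, -4.1]
tool_pos: [0.5949, 0.0293, 0.077]
contact_force: [-1.1, -1.0, -3.5]
```

```bash
for i in 1 2 3 ; do python3 -m inch '[[[0.5,0,0,-0.007,0,0,0],[0.5,0,0,-0.007,0,0,0]]]' | egrep 'tool_pos|contact'; done
```

```text
tool_pos: [0.5952, 0.0291, 0.0763]
contact_force: [-0.9, -0.0, -2.8]
tool_pos: [0.5953, 0.029, 0.0763]
contact_force: [-2.7, -0.8, 4.5]
tool_pos: [0.5954, 0.0289, 0.0762]
contact_force: [-8.0, -1.5, 9.6]
```

```bash
python3 -m inch '[[[0.5,-0.004,0,0.008,0,0,0],[0.5,-0.004,0,0.008,0,0,0],[0.8,-0.004,0,0.008,0,0,0],[0.9,-0.004,0,0.008,0,0,0],[1,-0.004,0,0.008,0,0,0],[1,-0.004,0,0.008,0,0,0],[1,-0.004,0,0.008,0,0,0]]]'|egrep 'pos|force|width';python3 -m inch '[[[1,0,0,0.1,0,0,0],[1,0,0,0.3,0,0,0],[1,0,0,0.55,0,0,0],[1,0,0,0.8,0,0,0],[1,0,0,1,0,0,0],[1,0,0,1,0,0,0]]]'|grep pos
python3 -m inch '[[[1,-0.2,-0.12,0.1,0,0,0],[1,-0.4,-0.25,0.1,0,0,0],[1,-0.6,-0.37,0.1,0,0,0],[1,-0.8,-0.5,0.1,0,0,0],[1,-1,-0.67,0.1,0,0,0],[1,-1,-0.67,0.1,0,0,0]]]'|grep pos;python3 -m inch '[[[1,-0.12,0,0,0,0,0],[1,-0.12,0,0,0,0,0],[1,-0.12,0,0,0,0,0]]]'|grep pos
python3 - <<'E'
from h import *
snap('wrist','w8')
for z in(0,.066):print(proj('w8',[.4255,-.0725,z]))
for z in(.018,.12):print(proj('w8',[.594,.0285,z]))
E
```

```text
tool_pos: [0.5944, 0.0294, 0.075]
contact_force: [0.1, 0.3, -0.0]
grip_width: 0.0854
gripper_force: 0.0
tool_pos: [0.5984, 0.0291, 0.2344]
tool_pos: [0.4409, -0.0737, 0.2393]
tool_pos: [0.4266, -0.0712, 0.2402]
[321.66109698 191.52507854]
[321.32959137 211.92022991]
[548.22377891  92.98206901]
[640.74585771  94.44156308]
```

View pics/w8.png

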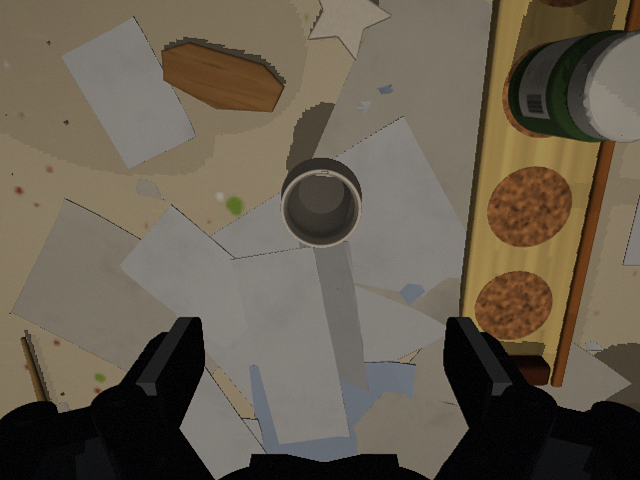

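The jar stands on cork B. The vase rim is centred at (321,207), lined up with the jaws. I'll descend and grip.

```bash
python3 -m inch '[[[1,-0.005,0,-0.2,0,0,0],[1,-0.005,0,-0.45,0,0,0],[1,-0.005,0,-0.65,0,0,0],[1,-0.005,0,-0.8,0,0,0],[1,-0.005,0,-0.9,0,0,0],[1,-0.005,0,-1,0,0,0],[1,-0.005,0,-1,0,0,0]]]'|grep pos;python3 -m inch '[[[1,0,0,-0.12,0,0,0],[1,0,0,-0.22,0,0,0],[1,0,0,-0.32,0,0,0],[1,0,0,-0.32,0,0,0],[0.6,0,0,-0.32,0,0,0],[0.6,0,0,-0.32,0,0,0],[0.6,0,0,-0.32,0,0,0],[0.6,0,0,-0.32,0,0,0],[0.6,0,0,-0.32,0,0,0]]]' 30
python3 -m inch '[[[0.5,0,0,0,0,0,0],[0.5,0,0,0,0,0,0],[0.5,0,0,0.03,0,0,0],[0.5,0,0,0.06,0,0,0],[0.5,0,0,0.1,0,0,0],[0.5,0,0,0.1,0,0,0],[0.5,0,0,0.1,0,0,0]]]'
```

```text
tool_pos: [0.424, -0.07, 0.0865]
t: 19.55
tool_pos: [0.4272, -0.0716, 0.0441]
tool_rot: [2.101, 2.332, 0.003]
contact_force: [-0.1, 1.7, 5.6]
grip_width: 0.063
gripper_force: 33.8
t: 20.13
tool_pos: [0.426, -0.0714, 0.0577]
tool_rot: [2.102, 2.333, 0.001]
contact_force: [-0.4, -0.4, -1.0]
grip_width: 0.0628
gripper_force: 33.1
```

```bash
python3 -m inch '[[[0.5,0,0,0.2,0,0,0],[0.5,0.1,0,0.4,0,0,0],[0.5,0.3,0.02,0.4,0,0,0],[0.5,0.5,0.02,0.4,0,0,0],[0.5,0.75,0.03,0.4,0,0,0],[0.5,1,0.037,0.4,0,0,0],[0.5,1,0.037,0.4,0,0,0]]]'|egrep 'pos|width';python3 -m inch '[[[0.5,0.1,0,0,0,0,0],[0.5,0.187,0,-0.05,0,0,0],[0.5,0.187,0,-0.15,0,0,0],[0.5,0.187,0,-0.25,0,0,0],[0.5,0.187,0,-0.33,0,0,0],[0.5,0.187,0,-0.33,0,0,0],[0.5,0.187,0,-0.33,0,0,0]]]'|egrep 'pos|force|width'; for i in 1 2 3; do python3 -m inch '[[[0.5,0,0,-0.007,0,0,0],[0.5,0,0,-0.007,0,0,0]]]' | egrep 'tool_pos|contact'; done
```

```text
tool_pos: [0.5803, -0.0658, 0.1157]
grip_width: 0.0627
tool_pos: [0.6026, -0.0655, 0.0665]
contact_force: [0.0, 0.6, -0.4]
grip_width: 0.0629
gripper_force: 33.9
tool_pos: [0.6043, -0.0659, 0.0677]
contact_force: [-0.1, 0.2, -2.0]
tool_pos: [0.6042, -0.0658, 0.0664]
contact_force: [-0.2, -0.6, -2.0]
tool_pos: [0.6038, -0.0657, 0.0647]
contact_force: [-0.3, -0.1, -1.3]
```

```bash
for i in 1 2 3 4; do python3 -m inch '[[[0.5,0,0,-0.007,0,0,0],[0.5,0,0,-0.007,0,0,0]]]' | egrep 'tool_pos|contact'; done
```

```text
tool_pos: [0.6036, -0.0656, 0.0633]
contact_force: [0.6, 0.8, -0.9]
tool_pos: [0.6036, -0.0656, 0.0622]
contact_force: [-0.3, -0.6, -1.9]
tool_pos: [0.6037, -0.0656, 0.0621]
contact_force: [-4.0, 0.7, 4.3]
tool_pos: [0.6038, -0.0656, 0.0621]
contact_force: [-6.3, 2.2, 10.1]
```

```bash
python3 -m inch '[[[0.5,0,0,0.01,0,0,0],[0.5,0,0,0.01,0,0,0],[0.8,0,0,0.01,0,0,0],[0.9,0,0,0.01,0,0,0],[1,0,0,0.01,0,0,0],[1,0,0,0.01,0,0,0],[1,0,0,0.01,0,0,0]]]'|egrep 'pos|force|width';python3 -m inch '[[[1,0,0,0.1,0,0,0],[1,0,0,0.3,0,0,0],[1,0,0,0.55,0,0,0],[1,0,0,0.8,0,0,0],[1,0,0,1,0,0,0],[1,0,0,1,0,0,0]]]'|grep pos
python3 -m inch '[[[1,-0.1,-0.25,0.15,0,0,0],[1,-0.2,-0.5,0.15,0,0,0],[1,-0.3,-0.75,0.15,0,0,0],[1,-0.4,-1,0.15,0,0,0],[1,-0.4,-1,0.15,0,0,0]]]'|grep pos;python3 -m inch '[[[1,-0.1,-0.25,0,0,0,0],[1,-0.2,-0.5,0,0,0,0],[1,-0.3,-0.75,0,0,0,0],[1,-0.38,-1,0,0,0,0],[1,-0.38,-1,0,0,0,0]]]'|grep pos;python3 -m inch '[[[1,0,-0.22,0,0,0,0],[1,0,-0.22,0,0,0,0],[1,0,-0.22,0,0,0,0]]]'|grep pos
python3 - <<'E'
from h import *
im=snap('wrist','w9')['frame'];T=snap('top','t9')['frame']
print(get_state()['tool_pos'])
print([proj('w9',[.487,-.3985,z]) for z in(0,.039,.053)])
o=np.zeros((600,800,3),np.uint8)
o[:400,:533]=cv2.resize(im,(533,400))[:,:,::-1]; a=cv2.resize(T[170:300,160:500],(523,200))[:,:,::-1];o[400:,:523]=a;cv2.imwrite('pics/c9.png',o)
E
```

```text
tool_pos: [0.6037, -0.0657, 0.0617]
contact_force: [0.1, 0.8, 0.5]
grip_width: 0.0853
gripper_force: 0.0
tool_pos: [0.6077, -0.0666, 0.2212]
tool_pos: [0.5414, -0.2214, 0.2344]
tool_pos: [0.4844, -0.3709, 0.234]
tool_pos: [0.4867, -0.3991, 0.2337]
[ 0.48702935 -0.39780781  0.23395552]
[array([323.88397384, 191.52460654]), array([323.87169788, 202.83279368]), array([323.86659643, 207.53207626])]
```

View pics/c9.png

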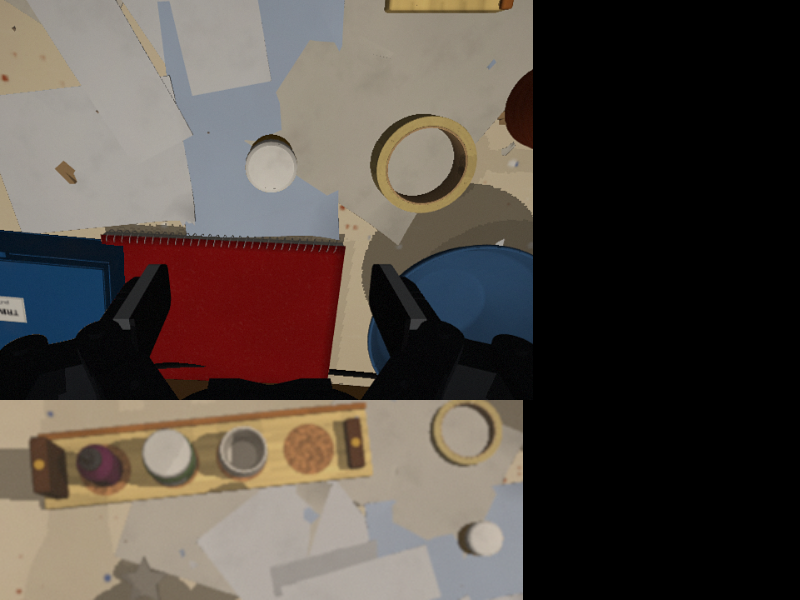

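The top view shows the bottle, jar and vase upright on their corks. The pot lid is at wrist pixel (325,198), so the pot is about 2–3 mm to +y of the TCP.

```bash
python3 -m inch '[[[0.8,0.005,0.012,-0.2,0,0,0],[0.8,0.005,0.012,-0.45,0,0,0],[0.8,0.005,0.012,-0.65,0,0,0],[0.8,0.005,0.012,-0.8,0,0,0],[0.8,0.005,0.012,-0.9,0,0,0],[0.8,0.005,0.012,-1,0,0,0],[0.8,0.005,0.012,-1,0,0,0]]]'|grep pos;python3 -m inch '[[[0.8,0,0,-0.12,0,0,0],[0.8,0,0,-0.24,0,0,0],[0.8,0,0,-0.36,0,0,0],[0.8,0,0,-0.37,0,0,0],[0.8,0,0,-0.37,0,0,0],[0.3,0,0,-0.37,0,0,0],[0.3,0,0,-0.37,0,0,0],[0.3,0,0,-0.37,0,0,0],[0.3,0,0,-0.37,0,0,0],[0.3,0,0,-0.37,0,0,0]]]' 30
python3 -m inch '[[[0.3,0,0,0,0,0,0],[0.3,0,0,0,0,0,0],[0.3,0,0,0.03,0,0,0],[0.3,0,0,0.06,0,0,0],[0.3,0,0,0.1,0,0,0],[0.3,0,0,0.1,0,0,0],[0.3,0,0,0.1,0,0,0]]]'
```

```text
tool_pos: [0.4863, -0.3942, 0.0806]
t: 26.15
tool_pos: [0.4886, -0.398, 0.0313]
tool_rot: [2.1, 2.331, -0.0]
contact_force: [-0.8, 1.1, 5.5]
grip_width: 0.0467
gripper_force: 31.0
t: 26.73
tool_pos: [0.4877, -0.3972, 0.0445]
tool_rot: [2.102, 2.333, -0.0]
contact_force: [1.1, 0.1, -0.6]
grip_width: 0.0467
gripper_force: 30.9
```

```bash
python3 -m inch '[[[0.3,0,0,0.25,0,0,0],[0.3,0,0,0.5,0,0,0],[0.3,0.1,0.2,0.6,0,0,0],[0.3,0.2,0.4,0.6,0,0,0],[0.3,0.35,0.7,0.6,0,0,0],[0.3,0.45,0.85,0.6,0,0,0],[0.3,0.45,0.85,0.6,0,0,0]]]'|egrep 'pos|width';python3 -m inch '[[[0.3,0.2,0.35,0,0,0,0],[0.3,0.39,0.71,0,0,0,0],[0.3,0.39,0.71,0,0,0,0],[0.3,0.39,0.71,0,0,0,0],[0.3,0.39,0.71,-0.15,0,0,0],[0.3,0.39,0.71,-0.3,0,0,0],[0.3,0.39,0.71,-0.45,0,0,0],[0.3,0.39,0.71,-0.5,0,0,0],[0.3,0.39,0.71,-0.5,0,0,0]]]'|egrep 'pos|force|width'
python3 - <<'E'
from h import *
im=snap('wrist','w10')['frame'];T=snap('side','s10')['frame']
o=np.zeros((300,800,3),np.uint8)
o[:,:400]=cv2.resize(im,(400,300))[:,:,::-1]; o[:,400:]=cv2.resize(T[180:330,220:420],(400,300))[:,:,::-1];cv2.imwrite('pics/c10.png',o)
E
```

```text
tool_pos: [0.5571, -0.2642, 0.1336]
grip_width: 0.0467
tool_pos: [0.611, -0.1626, 0.0554]
contact_force: [-0.5, 0.6, -1.0]
grip_width: 0.0466
gripper_force: 31.4
```

View pics/c10.png

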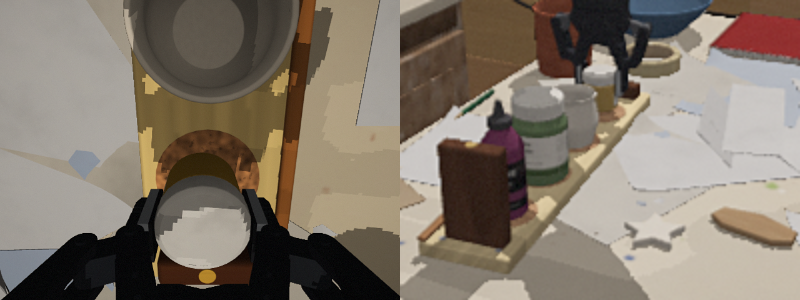

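The pot hangs over cork D, at (203,215) in the wrist tile, just left of the cork centre at about (207,170). I'll nudge it +x and lower it.

```bash
python3 -m inch '[[[0.3,0.01,0.007,-0.005,0,0,0],[0.3,0.01,0.007,-0.015,0,0,0],[0.3,0.01,0.007,-0.015,0,0,0]]]'|egrep 'pos|contact'; for i in 1 2 3 4 5; do python3 -m inch '[[[0.3,0,0,-0.007,0,0,0],[0.3,0,0,-0.007,0,0,0]]]' | egrep 'tool_pos|contact'; done
```

```text
tool_pos: [0.6159, -0.1622, 0.0579]
contact_force: [-0.1, -0.3, -0.7]
tool_pos: [0.6152, -0.1619, 0.0559]
contact_force: [-0.5, -0.1, -1.4]
tool_pos: [0.6149, -0.1618, 0.0544]
contact_force: [-0.7, 0.2, -1.0]
tool_pos: [0.6148, -0.1618, 0.0532]
contact_force: [0.5, 0.0, -0.3]
tool_pos: [0.6148, -0.1618, 0.0521]
contact_force: [0.1, -0.3, -0.8]
tool_pos: [0.6149, -0.1618, 0.0511]
contact_force: [-0.3, -0.4, -1.0]
```

```bash
for i in 1 2 3; do python3 -m inch '[[[0.3,-0.002,0,-0.007,0,0,0],[0.3,-0.002,0,-0.007,0,0,0]]]' | egrep 'tool_pos|contact'; done
```

```text
tool_pos: [0.6145, -0.1618, 0.0501]
contact_force: [0.3, 0.3, -0.8]
tool_pos: [0.6145, -0.1619, 0.0495]
contact_force: [0.4, -0.1, -1.0]
tool_pos: [0.6146, -0.162, 0.0494]
contact_force: [-3.1, 0.4, 4.6]
```

```bash
python3 -m inch '[[[0.3,0,0,0.006,0,0,0],[0.3,0,0,0.006,0,0,0],[0.6,0,0,0.006,0,0,0],[0.7,0,0,0.006,0,0,0],[0.8,0,0,0.006,0,0,0],[0.8,0,0,0.006,0,0,0],[0.8,0,0,0.006,0,0,0]]]'|egrep 'pos|contact|width';python3 -m inch '[[[0.8,0,0,0.1,0,0,0],[0.8,0,0,0.3,0,0,0],[0.8,0,0,0.55,0,0,0],[0.8,0,0,0.8,0,0,0],[0.8,0,0,1,0,0,0],[0.8,0,0,1,0,0,0]]]'|grep pos
python3 -m inch '[[[0.8,-0.2,-0.25,0.15,0,0,0],[0.8,-0.4,-0.5,0.15,0,0,0],[0.8,-0.6,-0.75,0.15,0,0,0],[0.8,-0.8,-1,0.15,0,0,0],[0.8,-0.8,-1,0.15,0,0,0]]]'|grep pos;python3 -m inch '[[[0.8,-0.3,-0.25,0,0,0,0],[0.8,-0.5,-0.5,0,0,0,0],[0.8,-0.6,-0.75,0,0,0,0],[0.8,-0.6,-1,0,0,0,0],[0.8,-0.6,-1,0,0,0,0],[0.8,-0.6,-1,0,0,0,0]]]'|grep pos
python3 - <<'E'
from h import *
np.set_printoptions(precision=4,suppress=True)
im=snap('top','t11')['frame'];snap('side','s11');h=cv2.cvtColor(im,cv2.COLOR_RGB2HSV).astype(int)
old=cv2.cvtColor(cv2.imread('pics/top0.png'),cv2.COLOR_BGR2HSV).astype(int)
print(get_state()['t'])
for n,S,z in[('bottle',(.584,.123),.153),('jar',(.594,.0285),.120),('vase',(.604,-.066),.084),('pot',(.614,-.161),.071)]:
    p=proj('t11',[*S,z]); print(n,p)
    if n=='bottle': m=(h[...,2]<75)&(h[...,2]>0)
    elif n=='vase': m=(h[...,1]<60)
    else: m=(h[...,1]<50)&(h[...,2]>120)
    r=np.zeros(m.shape,np.uint8);cv2.circle(r,tuple(int(v) for v in p.round()),24,1,-1)
    q=(m&(r>0)).astype(np.uint8);N,l,st,c=cv2.connectedComponentsWithStats(q);i=1+np.argmax(st[1:,4])
    print('  blob',st[i],'boxc',st[i,:2]+st[i,2:4]/2-.5,'world',onz('t11',*(st[i,:2]+st[i,2:4]/2-.5),z))
# star shift
a=im[255:325,225:285];b=cv2.cvtColor(cv2.imread('pics/top0.png'),4)[270:306,237:270]
r=cv2.matchTemplate(cv2.cvtColor(im,7)[255:325,225:285],cv2.cvtColor(b,7),5);print('star',cv2.minMaxLoc(r),'expect (12,15)')
E
```

```text
tool_pos: [0.614, -0.1618, 0.0489]
contact_force: [-0.0, -0.7, 0.2]
grip_width: 0.0682
tool_pos: [0.6182, -0.1634, 0.2102]
tool_pos: [0.4922, -0.314, 0.2231]
tool_pos: [0.4028, -0.4649, 0.2225]
31.85
bottle [215.9453 206.4768]
  blob [210 200  30  26 395] boxc [224.5 212.5] world [0.5729 0.1073 0.153 ]
jar [269.0163 203.7537]
  blob [253 189  31  31 758] boxc [268. 204.] world [0.5935 0.0304 0.12  ]
vase [317.6423 201.4741]
  blob [303 188  31  32 773] boxc [318.  203.5] world [ 0.5999 -0.0667  0.084 ]
pot [363.8594 197.702 ]
  blob [352 188  23  23 404] boxc [363. 199.] world [ 0.6113 -0.1592  0.071 ]
star (-0.23004396259784698, 0.9149855375289917, (23, 2), (12, 15)) expect (12,15)
```

Run:
```python
from h import *
from scipy.optimize import minimize
hsv=lambda f:cv2.cvtColor(cv2.imread(f'pics/{f}.png'),cv2.COLOR_BGR2HSV).astype(int)
# silhouette of the profile vs image mask
prof={'bottle':[(.024,0),(.024,.082),(.014,.105),(.003,.135)],'vase':[(.027,0),(.0335,.03),(.031,.066)],'pot':[(.023,0),(.023,.039),(.024,.053)],'jar':[(.0335,0),(.0335,.07),(.03,.082),(.03,.102)]}
def sil(f,n,x,y):
    P=[proj(f,[x+r*np.cos(a),y+r*np.sin(a),.018+z]) for r,z in prof[n] for a in np.linspace(0,6.28,24)]
    hl=cv2.convexHull(np.float32(P)); return hl
S={'bottle':(.584,.123),'jar':(.594,.0285),'vase':(.604,-.066),'pot':(.614,-.161)}
I=cv2.cvtColor(cv2.imread('pics/t11.png'),cv2.COLOR_BGR2LAB).astype(np.float32)
E=cv2.cvtColor(cv2.imread('pics/top0.png'),cv2.COLOR_BGR2LAB).astype(np.float32)
D=np.linalg.norm(I-E,axis=2)  # changed pixels
for n,c in S.items():
    h=sil('t11',n,*c); x,y,w,H=cv2.boundingRect(h); best=[]
    fg=np.linalg.norm((I-E)[...,1:],axis=2)>9
    for dx in np.arange(-.01,.0101,.001):
        for dy in np.arange(-.01,.0101,.001):
            m=np.zeros(I.shape[:2],np.uint8); cv2.fillConvexPoly(m,np.int32(np.round(sil('t11',n,c[0]+dx,c[1]+dy)*16)),1,shift=4)
            roi=np.s_[y-12:y+H+12,x-8:x+w+8]; u=m[roi]>0; best.append(((u&fg[roi]).sum()/(u|fg[roi]).sum(),dx,dy))
    best.sort(reverse=True); print(n,np.round(best[:3],3).tolist())
```

```text
bottle [[0.599, -0.001, 0.001], [0.596, -0.001, 0.003], [0.594, -0.0, 0.001]]
jar [[0.672, -0.0, 0.004], [0.672, -0.0, 0.003], [0.67, 0.001, 0.003]]
vase [[0.673, -0.001, 0.002], [0.672, -0.001, 0.001], [0.67, -0.001, -0.0]]
pot [[0.696, -0.001, 0.002], [0.695, -0.001, 0.003], [0.693, -0.0, 0.003]]
```

The top-camera fit puts every ware within about 4 mm of its cork centre, and the star hasn't moved. I'm handing in.

```bash
python3 -c "
from plant import ctrl; print(ctrl.close_job())"
```

```text
the job is handed in; nothing more can be done
None
```

I stood the pot, vase, jar and bottle upright on their own cork spots, rising from the low end block to the tall one, each within about 4 mm of centre by the top camera, left the star unmoved, and handed the job in at about 32 s.

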